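# Clamp a printed housing in the finishing fixture

### The arm

A 7-joint arm with a two-finger parallel gripper is mounted at the origin on the work surface. World frame = base frame: x ahead of the robot, y to its left, z up, the work surface at z = 0. Lengths are in m, angles in rad, forces in N, time in s.
With the tool pointing down it reaches from about 0.425 to 0.925 m from the base axis. Payload 6.8 kg.
Tool frame: the origin (TCP) lies midway between the tips of the shut fingers; the grasp point (between the pads) lies 19 mm behind it (r.grip_point_offset is the distance from the TCP to the grasp point, in m); z points along the fingers, y is the direction in which the jaws open and shut (so a half turn about z gives the same grasp; the last joint's range is limited). The gripper opens to 85 mm and grips with 20 to 120 N. Pads are 22 mm wide; open, the fingers measure 114 mm over their backs; the gripper's body (76 mm by 85 mm) begins 54 mm behind the grasp point. The pads swing forward as they close: fully open they stand 13 mm farther back than shut.
Start: joints at [1, 0.477, 0.022, 1.555, -0.011, 1.109, -0.083], TCP at [0.301, -0.604, 0.211] pointing down, gripper open.
Joint ranges: [-2.96, 2.96], [-0.34, 2.1], [-1.41, 1.46], [0.24, 2.44], [-1.37, 4.51], [0.17, 1.92], [-2.96, 2.96]. Speed limits (rad/s): [2.39, 2.39, 3.14, 3.14, 3.14, 3.14, 3.14].

### API

Orientations are given as a rotation vector (axis times angle).
In Python, from bench import r, grab_frame, camera_params gives the robot as it stands.
- The arm moves only by the tool carry_out, never from a script. Its argument "motion" is text: rows parted by semicolons, each of 5 numbers parted by spaces: the closure, from 0 (fully open) to 1 (shut), then the shift along the tool's x, y, z in mm, then the turn about the tool's z in rad. In form: fingers dx dy dz twist; .... A call has exactly 8 rows; each row shifts and turns the commanded pose from where the row before left it, along the tool's axes as they then stand; what a row does not reach is not made up. A row lasts 1/8 s, in which the tool goes at most 62.5 mm and 10.7 degrees, less where a joint would pass 70% of its speed; a pose out of reach is approached as far as the arm can. A call with a gripper value outside its range is refused whole. The fingers move at their own pace and stop on an object; "newtons" is the grip in N (left out, the last holds). Time passes only in rows, so rows that do not move let the fingers close, or fill a call up. It gives the time, the measured TCP pose, the force and the opening at its end, in the units of the state.
- r.get_obs(): the state, without advancing time (a new reading comes with each control period).
- grab_frame(name): name is "scene" or "top" or "wrist"; returns the picture (384x512x3 uint8, red, green, blue); there is no depth.
- camera_params(name): a dict with "fx", "fy", "cx", "cy" (pixels), "eye" and "attitude" of the camera in the world. Camera axes: x right, y down, z forward; pixel columns grow to the right and rows downward; lengths in m; the calibration is good to about 2 mm. A picture is of the moment at which its call begins: read the wrist's pose just before it. camera_params takes no time and is no camera call; for the wrist camera it gives the pose at the moment of the call.
- r.hand_in(): hands the job in, once; it reports no verdict.
The state is a dict: "clock": time; "joints": joint angles; "qvel": joint speeds; "tau": joint torques, N m; "tcp_pos": TCP position; "orientation": TCP orientation; "contact_force": force on the tool from outside, world axes, zero at the start; "moment": the same for the moment, N m; "grip_width": finger opening in m.
Only numpy, scipy, OpenCV 4.12 (cv2) and the standard library are available. Lean on these libraries where they do the work, as an engineer would, in place of code of your own. Each camera call takes 0.05 s, during which the arm holds its last target.

### The job

A 3D-printed housing lies in the nest of the clamping fixture, ready to be drilled. With a fingertip or the back of a finger, push the swing strap round until it stops over the housing, and only then push the cam lever on the strap down flat, as far as it goes, so that the foot clamps the housing. Pick nothing up: leave the housing lying in its nest and the other things where they stand.

Things in the scene. Friction and masses are not known exactly. Their poses are not given: they have to be found in the camera images.
- strap (a joint): Angle (rad) of the swing strap about its vertical pivot: 0 = home, against its stop, over the housing; grows anticlockwise seen from above, up to 1.7; starts between 0.8 and 1.5. Stiff hinge (about 1 N at the strap's end), stays where it is left.
- lever (a joint): Angle (rad) of the cam lever, hinged across the strap: 0 = raised, leaning 1.10 rad above level towards the strap's pivot; grows as it is pushed down towards the pivot; 1.06 = down on its stop, nearly flat along the strap. Starts between 0 and 0.15. Stiff (about 4 N at its pad), stays where it is left.
- pivot (a point): Centre of the strap's vertical pivot axis, at the strap's top face (74 mm above the table), near one end of the fixture. The fixture is fixed: a grey base plate 120 x 270 x 15 mm with its long side along the home strap, a 40 x 40 mm pillar under the pivot, and a low nest for the housing 100 mm from the pivot. This point's -y axis is the direction of the strap when home, and its +x axis is the side from which the strap comes, so the strap is pushed towards -x at the end.
- strap_push (a point): Point on the steel strap's centre line, 155 mm from the pivot, half-way through its thickness (68 mm above the table). The strap is a flat bar 24 mm wide, 12 mm thick, from 20 mm behind the pivot to 175 mm beyond it; its underside is 62 mm above the table, free below down to the base plate (15 mm). This point's +x axis runs along the strap away from the pivot, +y to the side towards which the joint grows (push on this side to bring the strap home).
- strap_end (a point): Middle of the strap's free end, at its top face, 175 mm from the pivot.
- cam_axis (a point): Middle of the lever's hinge axis, on the strap 105 mm from the pivot, 16 mm above the strap's top face (90 mm above the table). Axes as for strap_push: +x along the strap away from the pivot.
- lever_pad (a point): Point on the upper, outer face of the black lever's pad, 55 mm along the lever from its hinge axis and 4.5 mm above its middle plane. The lever is a flat bar 12 mm wide and 9 mm thick with a pad 26 mm wide at 40 to 70 mm from the hinge axis. Push on this face: towards the strap's pivot and down.
- print_center (a point): Centre of the housing: a loose white printed block 52 x 46 x 30 mm, lying on the base plate in the nest between four low aluminium rails with 2 mm play; its top face is 45 mm above the table.
- foot: Rubber foot, 18 mm in diameter, 6 mm thick (origin at its centre), on the spindle under the lever, 105 mm from the pivot. It stands about 4 mm above the housing's top when the strap is home and the lever up; the lever drives it down by 7 mm, through a spring, on to the housing.
- glue_center (a point): Centre of an upright white glue stick, 29 mm in diameter, 96 mm tall; a bystander.
- cup_center (a point): Centre of a blue ceramic cup, 72 mm across, 85 mm tall; a bystander.
- scraper_center (a point): Front end of the handle of a scraper lying flat, 175 mm long, black handle 22 mm wide and 18 mm high, steel blade 45 mm wide; a bystander.

How it is judged:
By the outcome, as a careful person would: the job done as asked, in the order asked, and still so for the second after the job is handed in, with the robot touching nothing.
It also fails if it takes over 51 s, if anything falls off the work surface, if the arm or the gripper's body presses on something with over 40 N, if the wrist force passes 120 N, or if a joint passes its speed limit or range.

## Working session

There is one attempt and no reset: what is moved stays moved. The work goes in short steps, Python scripts to look and compute and a tool call to move; the robot and the scene stay as the last step left them, time stands still between calls to the robot, and variables do not carry over. Pictures are saved under pics/ and viewed, and the job is handed in when it is done.

Besides the shell and the picture viewer there is one more tool, called after "Emit:" as name(argument=value, ...) on one line, values as JSON. carry_out: Moves the arm, as the interface text tells. Its arguments: {"type":"object","properties":{"motion":{"type":"string"},"newtons":{"type":"number"}},"required":["motion"]}

```bash
mkdir -p pics; ls; python3 - <<'E'
from bench import r, grab_frame, camera_params
import cv2, numpy as np
print(r.get_obs())
for n in ("scene","top"):
    print(n,camera_params(n))
    cv2.imwrite(f"pics/{n}0.png",cv2.cvtColor(grab_frame(n),cv2.COLOR_RGB2BGR))
E
```

```text
pics
{'clock': 0.0, 'joints': array([ 0.99989885,  0.47783772,  0.02233938,  1.55649176, -0.01148666,
        1.1093185 , -0.08314703]), 'qvel': array([-1.25316215e-03, -1.28169120e-03,  2.23276463e-04,  1.22749850e-04,
        1.46212514e-03,  1.18435151e-03,  7.23249918e-05]), 'tau': array([-6.42322320e-04, -5.96440315e+01,  1.60756968e+00, -2.81198663e+01,
        1.24169749e-02,  9.28861904e-03,  2.40048348e-05]), 'tcp_pos': array([ 0.30103794, -0.60341318,  0.20948353]), 'orientation': array([-3.05608078e+00, -7.20039931e-01,  9.31671263e-04]), 'contact_force': array([ 0.7540923 , -0.02080154, -0.77122918]), 'moment': array([-0.04268734,  0.03206288,  0.00647726]), 'grip_width': 0.0855441326935647}
scene {'fx': 349.92326363639467, 'fy': 349.92326363639467, 'cx': 254.37753472579612, 'cy': 198.16121259667136, 'eye': array([ 1.12345815, -0.28241893,  0.95284712]), 'attitude': array([-2.04731826, -1.4235105 ,  0.53744269])}
top {'fx': 419.33297884729495, 'fy': 419.33297884729495, 'cx': 256.96032586578195, 'cy': 190.77751526123652, 'eye': array([0.36088528, 0.0085271 , 1.1857596 ]), 'attitude': array([-2.22033955,  2.18953038, -0.08394914])}
```

View pics/scene0.png

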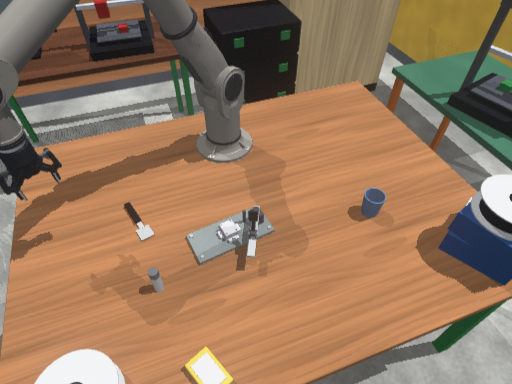

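View pics/top0.png

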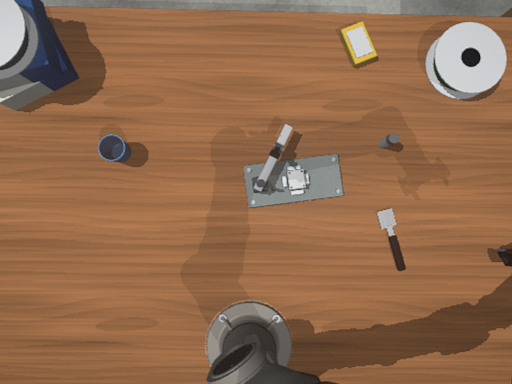

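```bash
python3 - <<'E'
import cv2
a=cv2.imread("pics/top0.png")[110:220,230:360]; cv2.imwrite("pics/topc.png",cv2.resize(a,None,fx=6,fy=5.4,interpolation=cv2.INTER_CUBIC)[:594,:780])
a=cv2.imread("pics/scene0.png")[195:270,180:280]; cv2.imwrite("pics/scenec.png",cv2.resize(a,None,fx=8,fy=8,interpolation=cv2.INTER_CUBIC))
E
```

```text
(no output)
```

View pics/topc.png

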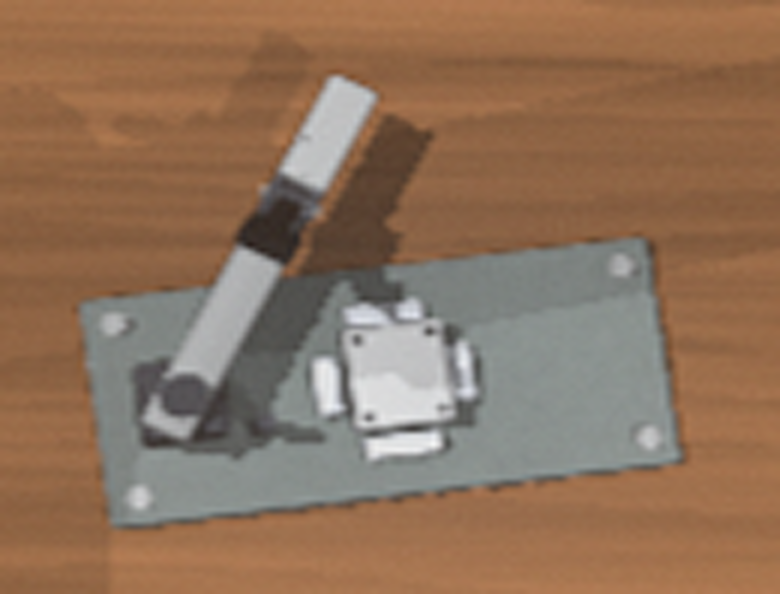

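View pics/scenec.png

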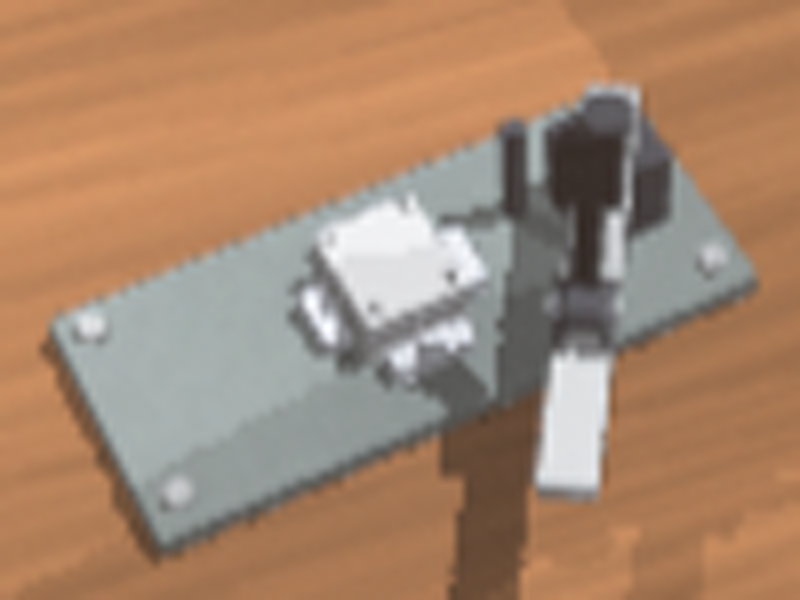

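```bash
cat > h.py <<'E'
from bench import r, grab_frame, camera_params
import cv2, numpy as np
from scipy.spatial.transform import Rotation as R
def ray(cam,u,v,z):
    c=camera_params(cam) if isinstance(cam,str) else cam
    d=R.from_rotvec(c['attitude']).apply([(u-c['cx'])/c['fx'],(v-c['cy'])/c['fy'],1.])
    return c['eye']+d*(z-c['eye'][2])/d[2]
def proj(cam,p):
    c=camera_params(cam) if isinstance(cam,str) else cam
    q=R.from_rotvec(c['attitude']).inv().apply(np.asarray(p)-c['eye'])
    return np.array([c['cx']+c['fx']*q[0]/q[2],c['cy']+c['fy']*q[1]/q[2]])
E
python3 - <<'E'
from h import *
t=lambda X,Y,z: ray('top',230+(X+.5)/6-.5,110+(Y+.5)/5.4-.5,z)
s=lambda X,Y,z: ray('scene',180+(X+.5)/8-.5,195+(Y+.5)/8-.5,z)
np.set_printoptions(precision=4,suppress=True)
C=[t(*p,.015) for p in [(80,305),(648,240),(682,462),(112,526)]]
for c in C: print('corner',c)
S=[s(*p,.015) for p in [(755,285),(160,548),(50,325)]]
print('scene corners',S)
print([np.linalg.norm(C[i]-C[(i+1)%4]) for i in range(4)])
pv=t(187,393,.078); pvs=s(607,108,.078); print('pivot',pv,pvs)
e=t(355,86,.074);es=s(568,492,.074); print('end',e,es,np.linalg.norm(e-pv),np.linalg.norm(es-pvs))
h=t(400,372,.045);print('house',h,np.linalg.norm((h-pv)[:2]))
print('glue',ray('top',392,139,.096),'scr',ray('top',388,210,.0),ray('top',395,237,.018),'cup',ray('top',114,148,.085))
d1=(C[1]-C[0]+C[2]-C[3]);print('base dir',np.arctan2(d1[1],d1[0]), 'strap',np.arctan2(*(e-pv)[1::-1]))
E
```

```text
corner [0.4928 0.023  0.015 ]
corner [ 0.5312 -0.2435  0.015 ]
corner [ 0.4153 -0.2598  0.015 ]
corner [0.3784 0.0064 0.015 ]
scene corners [array([0.502 , 0.0191, 0.015 ]), array([ 0.5378, -0.243 ,  0.015 ]), array([ 0.4204, -0.2588,  0.015 ])]
[np.float64(0.26924424480729386), np.float64(0.1170539846336211), np.float64(0.26877230819824915), np.float64(0.11564078338621943)]
pivot [ 0.4431 -0.0256  0.078 ] [ 0.4406 -0.0235  0.078 ]
end [ 0.5974 -0.0989  0.074 ] [ 0.6037 -0.0998  0.074 ] 0.17088910799512036 0.1800826364011111
house [ 0.4577 -0.1237  0.045 ] 0.0990912073347114
glue [ 0.5617 -0.3702  0.096 ] scr [ 0.3755 -0.3913  0.    ] [ 0.3002 -0.4047  0.018 ] cup [0.5272 0.3609 0.085 ]
base dir -1.4303891267017526 strap -0.4434331470271137
```

```bash
cat >> h.py <<'E'
np.set_printoptions(precision=4,suppress=True)
PV=np.array([.442,-.0245]); HD=-1.4304
def plan(th,s,off,z):
    """TCP to: strap angle th, radius s, offset off to +side, height z"""
    o=r.get_obs(); M=R.from_rotvec(o['orientation']).as_matrix()
    a=HD+th; u=np.array([np.cos(a),np.sin(a)]); n=np.array([-u[1],u[0]])
    p=np.r_[PV+s*u+off*n,z]; d=M.T@(p-o['tcp_pos'])*1e3
    y=M[:2,1]; yaw=np.arctan2(y[1],y[0]); best=min([np.arctan2(n[1],n[0])+k*np.pi-yaw for k in range(-3,4)],key=abs)
    # positive tool twist turns opposite to world when pointing down
    print('t',o['clock'],'tcp',o['tcp_pos'],'F',o['contact_force'],'w',o['grip_width'],'target',p,'d_tool_mm',d,'twist',-best,'tilt',M[2,2],'tool x,y',M[:2,0],M[:2,1])
def where():
    o=r.get_obs(); M=R.from_rotvec(o['orientation']).as_matrix(); d=o['tcp_pos'][:2]-PV
    u=np.array([np.cos(HD),np.sin(HD)]); n=np.array([-u[1],u[0]])
    print('t',o['clock'],'home s,off,z',d@u*1e3,d@n*1e3,o['tcp_pos'][2]*1e3,'F s,off,z',o['contact_force'][:2]@u,o['contact_force'][:2]@n,o['contact_force'][2],'ang',np.arctan2(d[1],d[0])-HD,'x.u',M[:2,0]@u,'x.n',M[:2,0]@n,'y.u',M[:2,1]@u,'y.n',M[:2,1]@n,'j',o['joints'])
E
python3 -c "
from h import *
plan(.987,.160,.065,.211)"
```

```text
t 0.1 tcp [ 0.3011 -0.6035  0.2096] F [0.838  0.3693 0.1834] w 0.08528441048475284 target [ 0.6144 -0.0344  0.211 ] d_tool_mm [ 534.4258 -369.3181   -0.8164] twist 0.9061896563308944 tilt -0.9999985857196265 tool x,y [0.8948 0.4464] [ 0.4464 -0.8948]
```

Emit:
carry_out(motion="1 33 -23 0 0;1 33 -23 0 0;1 33 -23 0 0;1 33 -23 0 0;1 33 -23 0 0;1 33 -23 0 0;1 33 -23 0 0;1 33 -23 0 0", newtons=40)

```text
clock: 1.1
tcp_pos: [0.4557, -0.3201, 0.2102]
orientation: [-3.057, -0.72, 0.001]
contact_force: [1.1, -0.4, -0.3]
grip_width: 0.0003
```

Emit:
carry_out(motion="1 34 -23 0 0;1 34 -23 0 0;1 34 -23 0 0;1 34 -23 0 0;1 34 -23 0 0;1 34 -23 0 0;1 33 -23 0 0;1 33 -23 0 0")

```text
clock: 2.1
tcp_pos: [0.6151, -0.0352, 0.2101]
orientation: [-3.058, -0.72, 0.001]
contact_force: [0.3, -0.7, -0.5]
grip_width: 0.0004
```

Emit:
carry_out(motion="1 0 0 0 0.15;1 0 0 0 0.15;1 0 0 0 0.15;1 0 0 0 0.15;1 0 0 0 0.15;1 0 0 0 0.15;1 0 0 0 0;1 0 0 0 0")

```text
clock: 3.1
tcp_pos: [0.6147, -0.0362, 0.2103]
orientation: [3.068, -0.677, -0.001]
contact_force: [-1.3, -0.4, -0.3]
grip_width: 0.0002
```

```bash
python3 -c "
from h import *
plan(.987,.160,.065,.052);where()
cv2.imwrite('pics/top1.png',cv2.resize(cv2.cvtColor(grab_frame('top'),cv2.COLOR_RGB2BGR)[80:240,200:400],None,fx=4,fy=3.7))
cv2.imwrite('pics/w1.png',cv2.cvtColor(grab_frame('wrist'),cv2.COLOR_RGB2BGR))"
```

```text
t 3.1 tcp [ 0.6147 -0.0362  0.2103] F [-1.2634 -0.4475 -0.2987] w 0.0002463544466122019 target [ 0.6144 -0.0344  0.052 ] d_tool_mm [ -0.9991  -1.5503 158.2846] twist 0.00918783448754068 tilt -0.9999998929106733 tool x,y [ 0.9072 -0.4207] [-0.4207 -0.9072]
t 3.1 home s,off,z 35.80282197146145 169.3971621542101 210.28455272665033 F s,off,z 0.266261474178646 -1.3135770548887216 -0.29867977208316 ang 1.3625073696565784 x.u 0.5435062368056677 x.n 0.8394050364464845 y.u 0.8394051289102711 y.n -0.5435061827818578 j [-0.0004  0.3819 -0.0549  1.7006  0.0235  1.0602 -2.0679]
```

View pics/top1.png

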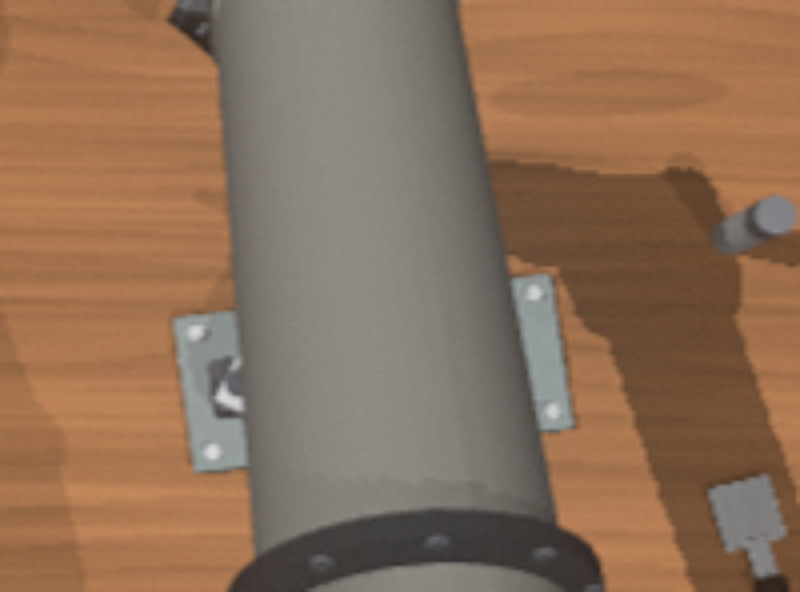

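View pics/w1.png

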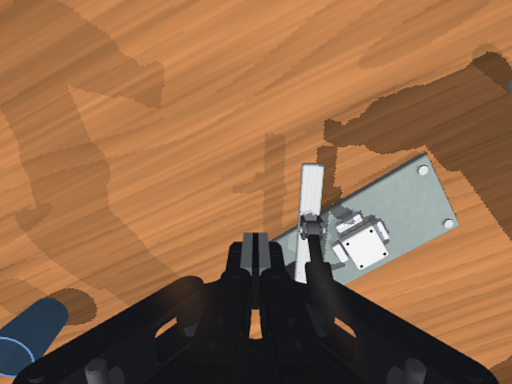

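Emit:
carry_out(motion="1 0 0 10 -0.157;1 0 0 10 -0.157;1 0 0 10 -0.157;1 0 0 10 -0.157;1 0 0 10 -0.157;1 0 0 10 -0.157;1 0 0 10 -0.157;1 0 0 10 -0.157")

```text
clock: 4.2
tcp_pos: [0.615, -0.0365, 0.1302]
orientation: [-2.878, -1.26, -0.0]
contact_force: [0.1, -0.4, -0.6]
grip_width: 0.0
```

Emit:
carry_out(motion="1 0 0 10 -0.157;1 0 0 10 -0.148;1 0 0 10 0;1 0 0 10 0;1 0 0 10 0;1 0 0 10 0;1 0 0 10 0;1 0 0 8 0")

```text
clock: 5.2
tcp_pos: [0.6148, -0.0363, 0.0518]
orientation: [-2.658, -1.674, 0.0]
contact_force: [1.0, 0.1, 0.6]
grip_width: -0.0
```

```bash
python3 -c "
from h import *
plan(.987,.160,.03,.052);where()
cv2.imwrite('pics/s2.png',cv2.resize(cv2.cvtColor(grab_frame('scene'),cv2.COLOR_RGB2BGR)[150:280,150:310],None,fx=5,fy=4.6))"
```

```text
t 5.2 tcp [ 0.6148 -0.0363  0.0518] F [1.0037 0.058  0.5859] w -4.518273024810596e-05 target [ 0.5994 -0.066   0.052 ] d_tool_mm [-33.489   -0.9985  -0.2013] twist 1.5671273971282684 tilt -0.9999999483168962 tool x,y [0.4323 0.9017] [ 0.9017 -0.4323]
t 5.2 home s,off,z 35.838897730148304 169.42846675556228 51.79264627154721 F s,off,z 0.08300098049271325 1.001908994703524 0.5859495681513966 ang 1.3623409353760059 x.u -0.8323482542743426 x.n 0.5542529690970938 y.u 0.554252995990735 y.n 0.8323482101396026 j [ 0.217   0.5903 -0.3493  1.8054  0.2706  0.7932 -0.7162]
```

View pics/s2.png

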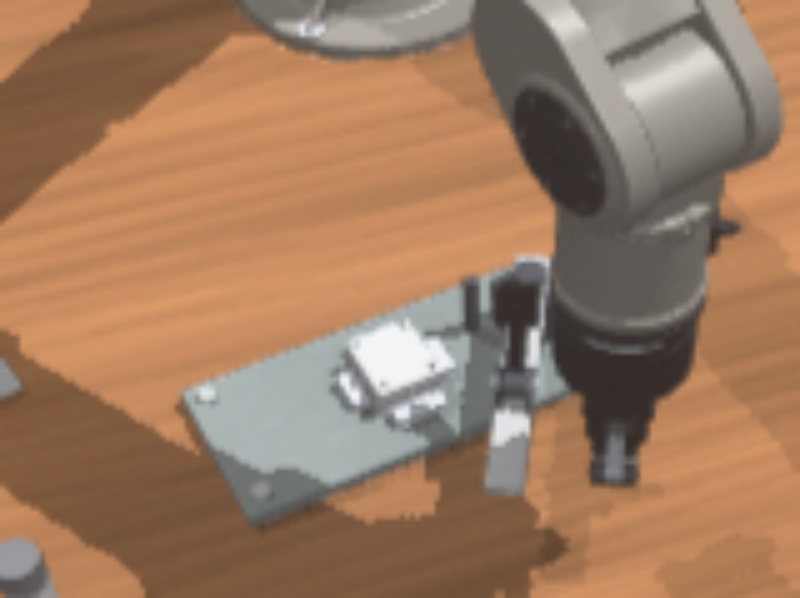

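Emit:
carry_out(motion="1 -10 0 0 0;1 -10 0 0 0;1 -10 0 0 0;1 -8 0 0 0;1 -6 0 0 0;1 -12 1 0 0.08;1 -12 1 0 0.08;1 0 0 0 0")

```text
clock: 6.25
tcp_pos: [0.5861, -0.0991, 0.0526]
orientation: [2.784, 1.455, -0.001]
contact_force: [0.5, -0.1, 0.6]
grip_width: 0.0
```

```bash
python3 -c "
from h import *
plan(.7,.160,.023,.052);where()
cv2.imwrite('pics/s3.png',cv2.resize(cv2.cvtColor(grab_frame('scene'),cv2.COLOR_RGB2BGR)[150:280,150:310],None,fx=5,fy=4.6))"
```

```text
t 6.25 tcp [ 0.5861 -0.0991  0.0526] F [ 0.4742 -0.1484  0.565 ] w 4.8405332634976524e-05 target [ 0.5765 -0.1141  0.052 ] d_tool_mm [-17.7727   0.6966   0.5823] twist -1.4481229172909422 tilt -0.9999997891705902 tool x,y [0.571  0.8209] [ 0.8209 -0.571 ]
t 6.25 home s,off,z 94.05668044928183 132.2458945502412 52.5713205786807 F s,off,z 0.21331599119652783 0.448801121116946 0.5650189130392693 ang 0.9525759928566409 x.u -0.7329668424381414 x.n 0.6802640930764828 y.u 0.6802641024083989 y.n 0.7329670530609216 j [ 0.2974  0.5555 -0.3095  1.8601  0.2358  0.7618 -0.7477]
```

View pics/s3.png

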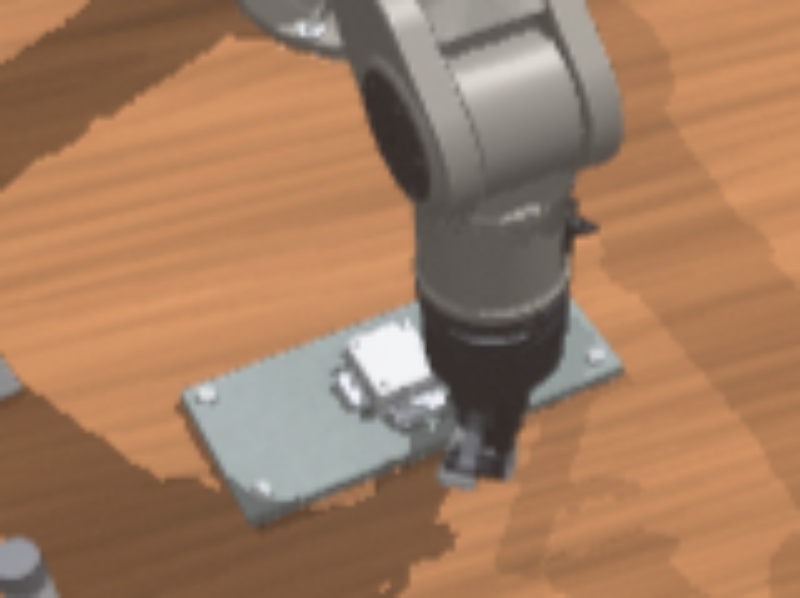

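Emit:
carry_out(motion="1 -12.5 1.2 0 0.08;1 -12.5 1.2 0 0.08;1 -12.5 1.2 0 0.08;1 -12.5 1.2 0 0.08;1 -12.5 1.2 0 0.08;1 -12.5 1.2 0 0.08;1 -12.5 1.2 0 0.08;1 -12.5 1.2 0 0.08")

```text
clock: 7.3
tcp_pos: [0.5171, -0.1672, 0.0528]
orientation: [3.1, 0.507, 0.003]
contact_force: [1.4, -0.6, 0.7]
grip_width: -0.0001
```

```bash
python3 -c "
from h import *
plan(.0,.160,.023,.052);where()
cv2.imwrite('pics/s4.png',cv2.resize(cv2.cvtColor(grab_frame('scene'),cv2.COLOR_RGB2BGR)[150:280,150:310],None,fx=5,fy=4.6))"
```

```text
t 7.3 tcp [ 0.5171 -0.1672  0.0528] F [ 1.4364 -0.5571  0.7238] w -0.00011833401520921968 target [ 0.4872 -0.1797  0.052 ] d_tool_mm [-32.3468   2.3852   0.7736] twist -1.3872544692334008 tilt -0.9999983477657782 tool x,y [0.948  0.3183] [ 0.3183 -0.948 ]
t 7.3 home s,off,z 151.75102232410265 54.3666767556078 52.828789630359466 F s,off,z 0.7525873717130743 1.3442803721782255 0.7238116290158224 ang 0.3440164350327002 x.u -0.18251367776523858 x.n 0.9832017672198995 y.u 0.983203296983407 y.n 0.18251305350444824 j [ 0.3208  0.4741 -0.1537  1.9915  0.1105  0.682  -1.1489]
```

View pics/s4.png

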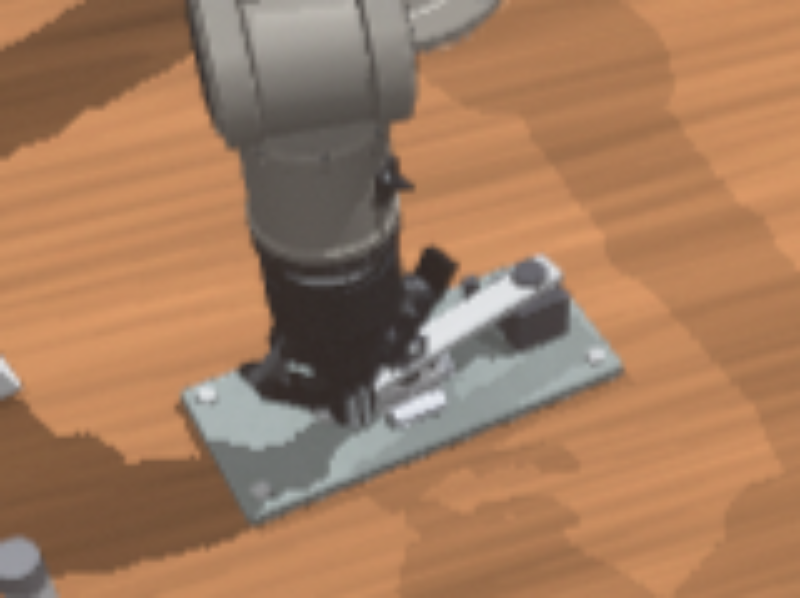

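Emit:
carry_out(motion="1 -6 1 0 0.035;1 -6 1 0 0.035;1 -6 1 0 0.035;1 -5 1 0 0.035;1 -3 0.5 0 0.02;1 -2 0 0 0.02;1 -1.5 0 0 0;1 0 0 0 0")

```text
clock: 8.35
tcp_pos: [0.4887, -0.1794, 0.0525]
orientation: [3.133, 0.226, -0.0]
contact_force: [-0.1, 0.5, 0.5]
grip_width: -0.0001
```

```bash
python3 -c "
from h import *
where()"
```

```text
t 8.35 home s,off,z 159.93927142429632 24.538389818953807 52.482578245254494 F s,off,z -0.48564576702928713 -0.05040131139380941 0.5415492139614233 ang 0.1522360969914205 x.u -0.003364881467117586 x.n 0.9999943287193523 y.u 0.9999943178658991 y.n 0.00336491035346373 j [ 0.3202  0.4441 -0.1088  2.0456  0.077   0.6557 -1.2662]
```

Not yet at the stop; creep on and watch the force.

Emit:
carry_out(motion="1 -1 0 0 0;1 -1 0 0 0;1 -1 0 0 0;1 -1 0 0 0;1 0 0 0 0;1 0 0 0 0;1 0 0 0 0;1 0 0 0 0")

```text
clock: 9.35
tcp_pos: [0.4851, -0.1798, 0.0526]
orientation: [3.133, 0.226, 0.001]
contact_force: [1.7, -0.6, 1.5]
grip_width: 0.0001
```

```bash
python3 -c "
from h import *
where()"
```

```text
t 9.35 home s,off,z 159.81881832631657 20.97953661215689 52.60942726960867 F s,off,z 0.7917019307403131 1.653314298580126 1.5367386076735798 ang 0.13052443452652196 x.u -0.003408394975065901 x.n 0.9999940461167981 y.u 0.99999417756147 y.n 0.0034083047371696613 j [ 0.3233  0.4396 -0.1093  2.0533  0.0765  0.6518 -1.2635]
```

Emit:
carry_out(motion="1 -1 0 0 0;1 -1 0 0 0;1 -1 0 0 0;1 0 0 0 0;1 0 0 0 0;1 0 0 0 0;1 0 0 0 0;1 0 0 0 0")

```text
clock: 10.35
tcp_pos: [0.4828, -0.1801, 0.0532]
orientation: [3.133, 0.226, 0.003]
contact_force: [3.3, 1.0, 5.9]
grip_width: 0.0001
```

```bash
python3 -c "
from h import *
where()
cv2.imwrite('pics/s5.png',cv2.resize(cv2.cvtColor(grab_frame('scene'),cv2.COLOR_RGB2BGR)[150:280,150:310],None,fx=5,fy=4.6))"
```

```text
t 10.35 home s,off,z 159.78407820031475 18.609574498679727 53.16620313475927 F s,off,z -0.5799980040012037 3.395976372467105 5.868377927311663 ang 0.11594465085276218 x.u -0.0035818442176218618 x.n 0.9999921399020929 y.u 0.9999935103349081 y.n 0.0035811809998396765 j [ 0.3257  0.4355 -0.1098  2.0587  0.0761  0.6493 -1.2614]
```

View pics/s5.png

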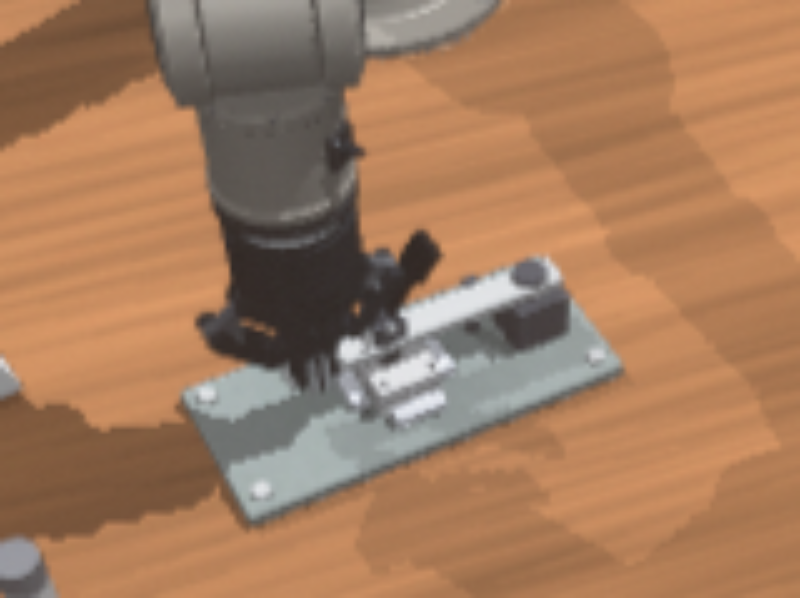

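Emit:
carry_out(motion="1 5 0 0 0;1 10 0 0 0;1 15 0 0 0;1 20 0 0 0;1 20 0 -20 0;1 10 0 -40 0;1 10 0 -50 0;1 0 0 -40 0")

```text
clock: 11.4
tcp_pos: [0.5701, -0.167, 0.2035]
orientation: [-3.133, -0.226, 0.004]
contact_force: [-0.1, -0.2, -0.5]
grip_width: 0.0001
```

Emit:
carry_out(motion="1 0 40 0 0;1 0 40 0 0;1 0 40 0 0;1 0 30 0 0;1 0 0 0 0;1 0 0 0 0;1 0 0 0 0;1 0 0 0 0")

```text
clock: 12.4
tcp_pos: [0.5925, -0.3146, 0.2026]
orientation: [-3.133, -0.228, 0.0]
contact_force: [-0.1, 0.0, -0.6]
grip_width: 0.0
```

```bash
python3 -c "
from h import *
where()
for n in ('top','scene','wrist'):
  cv2.imwrite(f'pics/{n}6.png',cv2.cvtColor(grab_frame(n),cv2.COLOR_RGB2BGR))
a=cv2.imread('pics/scene6.png')[195:270,180:280]; cv2.imwrite('pics/scene6c.png',cv2.resize(a,None,fx=8,fy=8,interpolation=cv2.INTER_CUBIC))
a=cv2.imread('pics/top6.png')[110:220,230:360]; cv2.imwrite('pics/top6c.png',cv2.resize(a,None,fx=6,fy=5.4,interpolation=cv2.INTER_CUBIC))"
```

```text
t 12.4 home s,off,z 308.2724721237101 108.46620299411394 202.58429434375748 F s,off,z -0.05247389645264484 -0.06159025857162084 -0.5551669060117194 ang 0.33832351513731385 x.u -0.0049143437217765915 x.n 0.9999879203903199 y.u 0.9999878267609317 y.n 0.004914302933889897 j [ 0.4385  0.4786 -0.0611  1.5696  0.0313  1.0946 -1.0556]
```

View pics/scene6c.png

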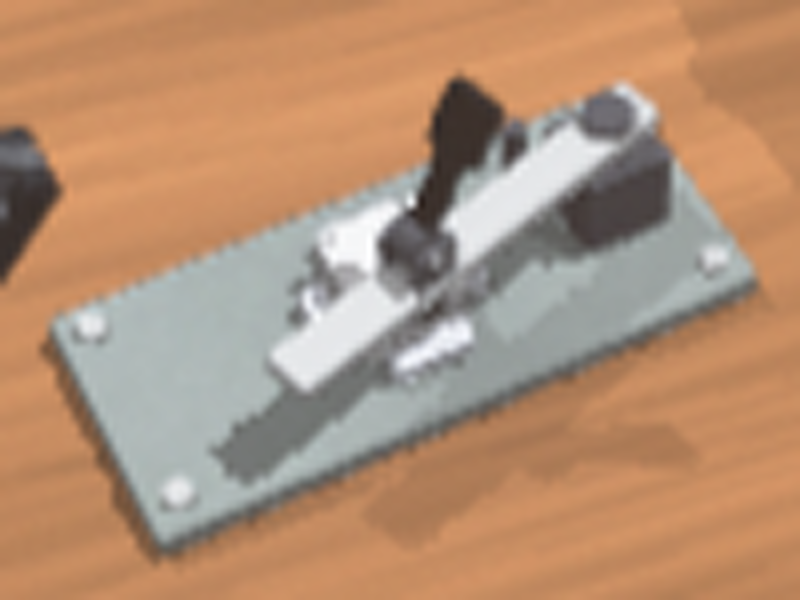

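View pics/top6c.png

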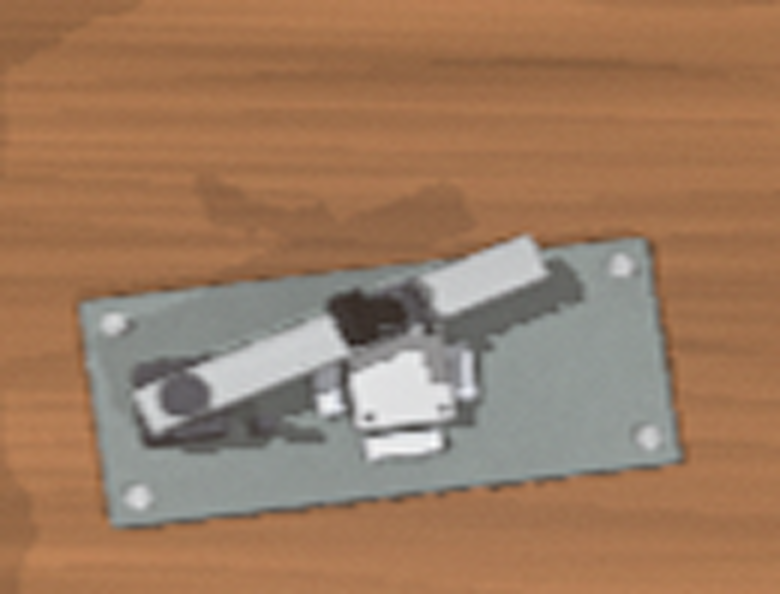

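View pics/wrist6.png

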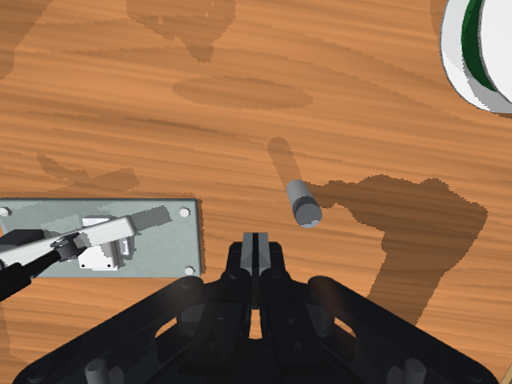

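```bash
python3 - <<'E'
from h import *
t=lambda X,Y,z: ray('top',230+(X+.5)/6-.5,110+(Y+.5)/5.4-.5,z)
s=lambda X,Y,z: ray('scene',180+(X+.5)/8-.5,195+(Y+.5)/8-.5,z)
p=t(184,393,.078);e=t(537,256,.074);d=e-p;print(p,e,np.arctan2(d[1],d[0])-HD,np.linalg.norm(d))
p=s(607,108,.078);e=s(290,374,.074);d=e-p;print(p,e,np.arctan2(d[1],d[0])-HD,np.linalg.norm(d))
# lever tip: triangulate top of pad end: predicted pixels for phi
th=np.arctan2(d[1],d[0])-HD
a=HD+th;u=np.array([np.cos(a),np.sin(a)])
for q in (0,.1,.2,.3,.5):
    f=1.1-q
    P=np.r_[PV+u*(.105-.07*np.cos(f)),.09+.07*np.sin(f)]
    A=np.r_[PV+u*.105,.09]
    U=proj('top',P);V=proj('scene',P)
    print(q,P,'topcrop',(U-[230,110])*[6,5.4],'scenecrop',(V-[180,195])*8,'axis scene',(proj('scene',A)-[180,195])*8)
E
```

```text
[ 0.4431 -0.0243  0.078 ] [ 0.5138 -0.1811  0.074 ] 0.28349018568203 0.17201418247688552
[ 0.4406 -0.0235  0.078 ] [ 0.5184 -0.1805  0.074 ] 0.3196856807459496 0.1752226697972825
0 [ 0.4745 -0.0901  0.1524] topcrop [347.1255 312.7112] scenecrop [469.1564  89.8623] axis scene [416.151  240.1902]
0.1 [ 0.4718 -0.0847  0.1489] topcrop [333.1644 319.1651] scenecrop [480.8652  86.8521] axis scene [416.151  240.1902]
0.2 [ 0.4693 -0.0796  0.1448] topcrop [319.9847 325.3597] scenecrop [491.7897  85.4352] axis scene [416.151  240.1902]
0.3 [ 0.467  -0.0749  0.1402] topcrop [307.7309 331.2258] scenecrop [501.8273  85.6008] axis scene [416.151  240.1902]
0.5 [ 0.463  -0.0668  0.1295] topcrop [286.5002 341.7268] scenecrop [518.8981  90.5502] axis scene [416.151  240.1902]
```

Emit:
carry_out(motion="1 0 0 0 -0.157;1 0 0 0 -0.157;1 0 0 0 -0.157;1 0 0 0 -0.157;1 0 0 0 -0.157;1 0 0 0 -0.157;1 0 0 0 -0.157;1 0 0 0 -0.157")

```text
clock: 13.55
tcp_pos: [0.5924, -0.3157, 0.2026]
orientation: [2.398, 2.03, -0.0]
contact_force: [-0.4, -0.1, 0.1]
grip_width: -0.0001
```

Emit:
carry_out(motion="1 0 0 0 -0.08;1 0 0 0 0;1 0 0 0 0;1 0 0 0 0;1 0 0 0 0;1 0 0 0 0;1 0 0 0 0;1 0 0 0 0")

```text
clock: 14.55
tcp_pos: [0.5925, -0.3157, 0.2025]
orientation: [2.32, 2.118, 0.0]
contact_force: [0.7, -0.1, -0.8]
grip_width: -0.0001
```

```bash
python3 -c "
from h import *
plan(.3,.162,.06,.055);where()"
```

```text
t 14.55 tcp [ 0.5925 -0.3157  0.2025] F [ 0.6791 -0.0511 -0.8119] w -0.0001435406724008835 target [ 0.5653 -0.1455  0.055 ] d_tool_mm [167.1194 -42.4908 147.5024] twist -0.5314039753658765 tilt -0.9999999982788097 tool x,y [0.0909 0.9959] [ 0.9959 -0.0909]
t 14.55 home s,off,z 309.4373105161926 108.21846072736538 202.50939959084312 F s,off,z 0.14568045415640757 0.6652982437493387 -0.8119070899080922 ang 0.33643124150843673 x.u -0.9733453599179709 x.n 0.22934430337206396 y.u 0.22934430173194262 y.n 0.9733453593959571 j [ 0.6381  0.502  -0.3447  1.5531  0.1818  1.1182  0.1619]
```

Emit:
carry_out(motion="1 24 -6 0 0;1 24 -6 0 0;1 24 -6 0 0;1 24 -6 0 0;1 24 -6 0 0;1 24 -6 0 0;1 23 -6 0 0;1 0 0 0 0")

```text
clock: 15.55
tcp_pos: [0.5657, -0.1423, 0.2029]
orientation: [-2.315, -2.123, -0.001]
contact_force: [0.4, -0.5, 0.2]
grip_width: -0.0
```

Emit:
carry_out(motion="1 0 0 20 -0.15;1 0 0 20 -0.15;1 0 0 20 0;1 0 0 20 0;1 0 0 20 0;1 0 0 20 0;1 0 0 20 0;1 0 0 7 0")

```text
clock: 16.55
tcp_pos: [0.5649, -0.1455, 0.0538]
orientation: [-1.976, -2.44, 0.002]
contact_force: [-0.8, -0.2, 0.5]
grip_width: 0.0002
```

```bash
python3 -c "
from h import *
plan(.3,.162,.03,.055);where()
cv2.imwrite('pics/s7.png',cv2.resize(cv2.cvtColor(grab_frame('scene'),cv2.COLOR_RGB2BGR)[150:280,150:310],None,fx=5,fy=4.6))"
```

```text
t 16.55 tcp [ 0.5649 -0.1455  0.0538] F [-0.7994 -0.1504  0.5264] w 0.00019485591265985098 target [ 0.5382 -0.1583  0.055 ] d_tool_mm [ -6.944  -28.7723  -1.1411] twist -0.23126900912986198 tilt -0.9999975158238417 tool x,y [-0.2076  0.9782] [0.9782 0.2076]
t 16.55 home s,off,z 136.99452312085117 104.75939799741828 53.80578919558603 F s,off,z 0.03707470691835563 -0.8125858237035765 0.5264405750488927 ang 0.6528414737574034 x.u -0.9976387046319568 x.n -0.06867509321727883 y.u -0.0686767450644233 y.n 0.9976368492257488 j [ 0.461   0.5553 -0.4131  1.879   0.3079  0.7722  0.0891]
```

View pics/s7.png

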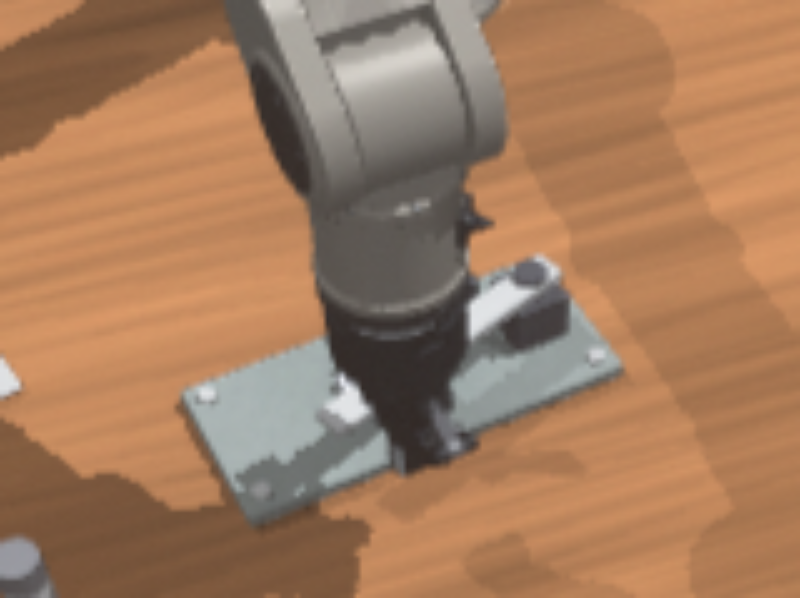

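Emit:
carry_out(motion="1 -4 -12 0 0;1 -4 -12 0 0;1 -4 -12 0 0;1 -3 -10 0 0;1 -2 -10 0 0;1 -2 -8 0 0;1 -1 -6 0 0;1 0 0 0 0")

```text
clock: 17.6
tcp_pos: [0.5011, -0.1799, 0.0555]
orientation: [-1.978, -2.441, 0.0]
contact_force: [0.3, 0.6, -0.0]
grip_width: -0.0
```

```bash
python3 -c "
from h import *
plan(0,.162,.03,.055);where()
cv2.imwrite('pics/s8.png',cv2.resize(cv2.cvtColor(grab_frame('scene'),cv2.COLOR_RGB2BGR)[150:280,150:310],None,fx=5,fy=4.6))"
```

```text
t 17.6 tcp [ 0.5011 -0.1799  0.0555] F [ 0.2888  0.6497 -0.0266] w -2.9930442295479314e-05 target [ 0.4944 -0.1807  0.055 ] d_tool_mm [ 0.5888 -6.7692  0.4962] twist 0.06827500865414032 tilt -0.9999999849748472 tool x,y [-0.2072  0.9783] [0.9783 0.2072]
t 17.6 home s,off,z 162.1256404182626 36.79368084492394 55.49508069307485 F s,off,z -0.6028818894430416 0.3768288762682647 -0.026552056334530616 ang 0.2231654023368388 x.u -0.997670166520371 x.n -0.06822198009360349 y.u -0.06822197627172667 y.n 0.9976701519894224 j [ 0.5651  0.486  -0.4218  1.9995  0.296   0.7151  0.1697]
```

View pics/s8.png

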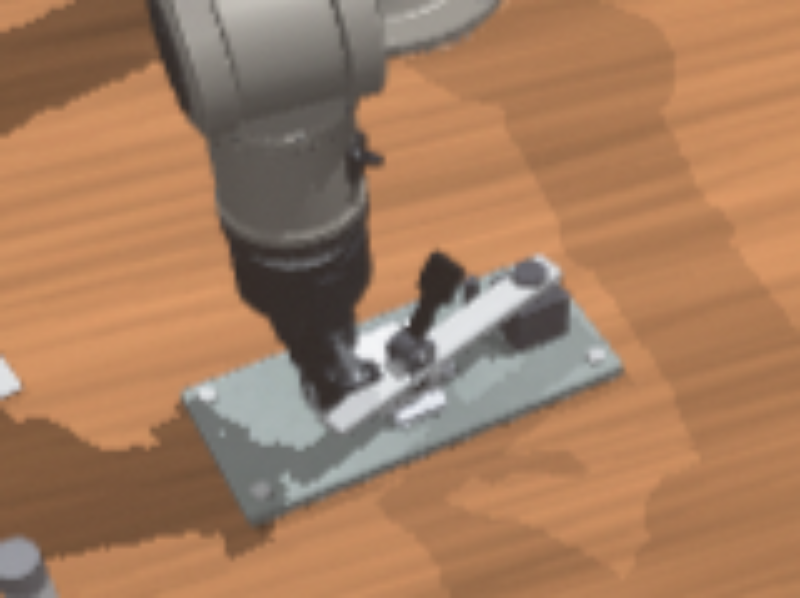

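```bash
python3 -c "
from h import *
o=r.get_obs();M=R.from_rotvec(o['orientation']).as_matrix()
print('tcp px',proj('scene',o['tcp_pos']))
f=cv2.cvtColor(grab_frame('scene'),cv2.COLOR_RGB2BGR)[195:250,195:265]
cv2.imwrite('pics/s9.png',cv2.resize(f,None,fx=11,fy=10.8,interpolation=cv2.INTER_CUBIC))
cv2.imwrite('pics/w9.png',cv2.cvtColor(grab_frame('wrist'),cv2.COLOR_RGB2BGR))"
```

```text
tcp px [215.0185 240.3973]
```

View pics/s9.png

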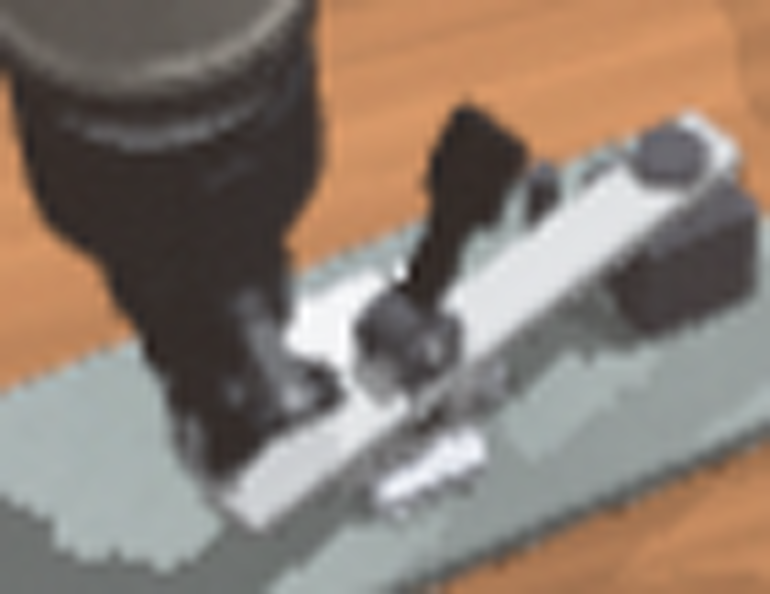

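View pics/w9.png

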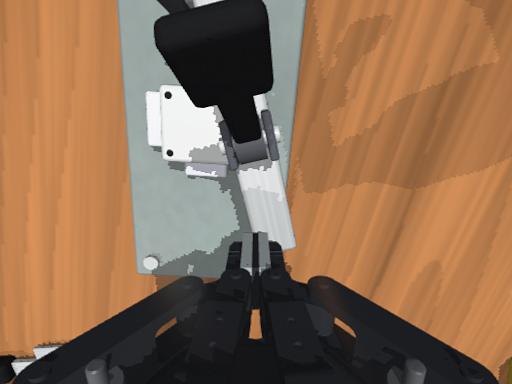

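```bash
python3 - <<'E'
from h import *
o=r.get_obs();M=R.from_rotvec(o['orientation']).as_matrix()
c=camera_params('wrist'); print(c)
print('tcp',proj(c,o['tcp_pos']),'grasp',proj(c,o['tcp_pos']-.019*M[:,2]))
print('right corner', ray(c,296,246,.074),'left-edge pt',ray(c,250,205,.074),'right edge pt',ray(c,280,190,.074))
for th in (0,.1,.2,.3):
  a=HD+th;u=np.array([np.cos(a),np.sin(a)]);n=np.array([-u[1],u[0]])
  print(th,[proj(c,np.r_[PV+u*s+n*k,.074]) for s,k in ((.175,.012),(.175,-.012),(.13,.012),(.13,-.012))])
  print('scene',[proj('scene',np.r_[PV+u*.175+n*k,.074]) for k in (.012,-.012)])
E
```

```text
{'fx': 281.44392234678514, 'fy': 281.44392234678514, 'cx': 255.06283960608837, 'cy': 191.70859048278604, 'eye': array([ 0.4855, -0.1009,  0.2193]), 'attitude': array([2.8129, 0.2928, 0.0471])}
tcp [254.6964 231.6009] grasp [254.6535 246.2301]
right corner [ 0.5254 -0.1747  0.074 ] left-edge pt [ 0.4942 -0.1553  0.074 ] right edge pt [ 0.5084 -0.1435  0.074 ]
0 [array([209.9938, 262.9776]), array([169.2697, 260.6062]), array([211.4552, 190.7611]), array([167.0144, 187.9317])]
scene [array([207.2923, 232.6646]), array([204.2325, 227.1572])]
0.1 [array([239.557 , 261.6425]), array([199.0381, 262.8165]), array([235.4086, 189.0408]), array([191.1973, 190.4334])]
scene [array([210.1859, 236.4848]), array([206.3632, 231.2065])]
0.2 [array([268.9615, 257.7072]), array([228.6578, 262.4372]), array([259.1656, 185.0185]), array([215.2763, 190.6409])]
scene [array([213.6142, 240.0778]), array([209.0538, 235.0978])]
0.3 [array([298.1962, 251.1344]), array([258.1219, 259.4651]), array([282.6721, 178.6709]), array([239.2019, 188.5554])]
scene [array([217.5484, 243.3937]), array([212.2875, 238.7806])]
```

```bash
python3 - <<'E'
import cv2
a=cv2.imread('pics/w9.png')[170:290,190:330]
cv2.imwrite('pics/w9c.png',cv2.resize(a,None,fx=5,fy=5,interpolation=cv2.INTER_CUBIC))
E
```

```text
(no output)
```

View pics/w9c.png

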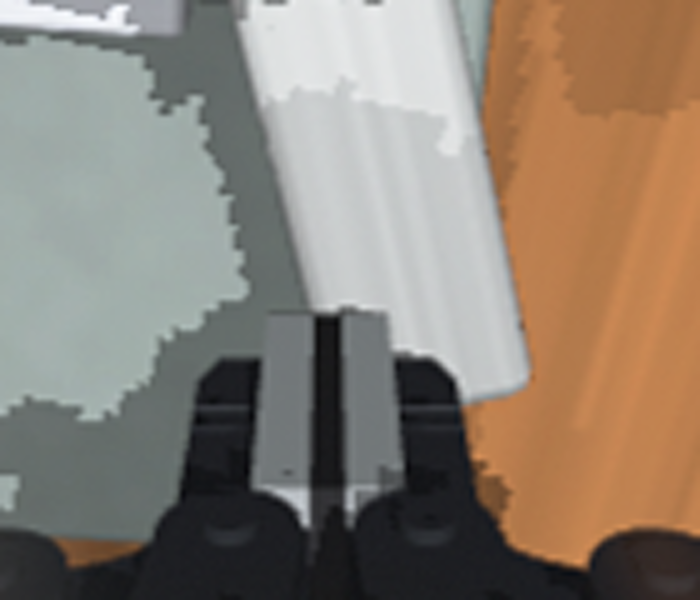

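```bash
python3 - <<'E'
from h import *
c=camera_params('wrist');s=camera_params('scene');t=camera_params('top')
def tri(*obs):
    A=[];b=[]
    for cam,u,v in obs:
        d=ray(cam,u,v,0)-cam['eye'];d/=np.linalg.norm(d);P=np.eye(3)-np.outer(d,d);A.append(P);b.append(P@cam['eye'])
    x=np.linalg.lstsq(np.vstack(A),np.hstack(b),rcond=None)[0]
    return x,[proj(k[0],x)-k[1:] for k in obs]
# strap end +n corner: wrist crop (528,378)/5+(190,170); scene s9 (262,528)
print('end +n corner',tri((c,190+528/5,170+380/5),(s,195+262/11,195+528/10.8)))
print('with top6',tri((t,230+549/6,110+277/5.4),(s,180+310/8,195+392/8)),'(-n?)')
print(tri((c,190+528/5,170+380/5),(t,230+531/6,110+236/5.4)))
# plate front corner in top/scene: 
print('plate far corner',tri((t,230+648/6,110+240/5.4),(s,180+160/8,195+548/8)))
# tip: right pad bottom corner wrist (388,313) 
for z in (.05,.055,.06,.065,.07,.075,.08): print(z,ray(c,190+328/5,170+315/5,z),proj(s,ray(c,190+328/5,170+315/5,z)))
E
```

```text
end +n corner (array([ 0.5269, -0.1753,  0.0702]), [array([ 1.7081, -1.83  ]), array([-0.4642, -0.164 ])])
with top6 (array([ 0.5091, -0.1818,  0.0488]), [array([-3.75  , -1.3673]), array([-3.5136, -0.2417])]) (-n?)
(array([ 0.526 , -0.1805,  0.0639]), [array([-3.2159,  0.3086]), array([-0.2434, -0.6949])])
plate far corner (array([ 0.5323, -0.2442,  0.0048]), [array([-0.9302, -0.297 ]), array([-0.8925, -0.05  ])])
0.05 [ 0.5032 -0.183   0.05  ] [214.2829 242.1565]
0.055 [ 0.5027 -0.1806  0.055 ] [214.8553 240.878 ]
0.06 [ 0.5022 -0.1782  0.06  ] [215.4307 239.5927]
0.065 [ 0.5017 -0.1757  0.065 ] [216.0092 238.3005]
0.07 [ 0.5012 -0.1733  0.07  ] [216.5907 237.0015]
0.075 [ 0.5006 -0.1709  0.075 ] [217.1754 235.6955]
0.08 [ 0.5001 -0.1685  0.08  ] [217.7632 234.3826]
```

```bash
python3 - <<'E'
import cv2
a=cv2.imread('pics/s9.png'); print(a.shape)
E
```

```text
(594, 770, 3)
```

```bash
python3 - <<'E'
from h import *
o=r.get_obs();M=R.from_rotvec(o['orientation']).as_matrix()
for z in (0,-.01,-.02,-.025):
  for x in (-.011,.011):
    print(z,x,[((proj('scene',o['tcp_pos']+M@[x,y,z])-[195,195])*[11,10.8]).round() for y in (-.014,.014)],proj('wrist',o['tcp_pos']+M@[x,0.005,z]))
im=cv2.imread('pics/s9.png'); im=cv2.convertScaleAbs(im[330:560,130:420],alpha=1.6,beta=25)
cv2.imwrite('pics/s9c.png',cv2.resize(im,None,fx=2.6,fy=2.6))
E
```

```text
0 -0.011 [array([163., 474.]), array([210., 543.])] [262.384  246.8514]
0 0.011 [array([232., 440.]), array([280., 508.])] [262.6013 215.7378]
-0.01 -0.011 [array([160., 454.]), array([207., 523.])] [262.7819 254.8542]
-0.01 0.011 [array([229., 420.]), array([277., 488.])] [263.0278 222.3012]
-0.02 -0.011 [array([157., 433.]), array([204., 503.])] [263.2257 263.7797]
-0.02 0.011 [array([226., 399.]), array([274., 468.])] [263.5055 229.6539]
-0.025 -0.011 [array([155., 423.]), array([202., 492.])] [263.4674 268.6398]
-0.025 0.011 [array([225., 389.]), array([273., 457.])] [263.7666 233.6721]
```

View pics/s9c.png

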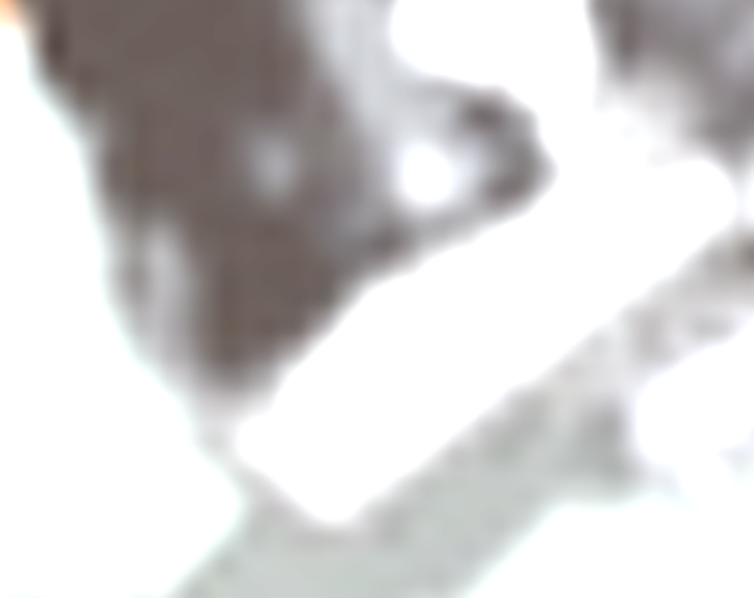

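Emit:
carry_out(motion="1 0 0 -20 0;1 0 0 -20 0;1 2 20 0 0;1 4 25 0 0;1 4 20 0 0;1 0 0 20 0;1 0 0 20 0;1 0 0 0 0")

```text
clock: 18.75
tcp_pos: [0.5599, -0.1567, 0.0525]
orientation: [-1.975, -2.436, 0.005]
contact_force: [-0.7, -0.2, -0.8]
grip_width: 0.0002
```

```bash
python3 -c "
from h import *
plan(.3,.16,.05,.03);where()
cv2.imwrite('pics/s10.png',cv2.resize(cv2.cvtColor(grab_frame('scene'),cv2.COLOR_RGB2BGR)[195:270,180:280],None,fx=8,fy=8,interpolation=cv2.INTER_CUBIC))"
```

```text
t 18.75 tcp [ 0.5599 -0.1567  0.0525] F [-0.7071 -0.2155 -0.7701] w 0.00017931303718642585 target [ 0.5554 -0.1479  0.03  ] d_tool_mm [ 9.4553 -2.3971 22.508 ] twist -0.23201858055195923 tilt -0.999981926402221 tool x,y [-0.2069  0.9784] [0.9784 0.2069]
t 18.75 home s,off,z 147.38587430904454 98.21382545468929 52.47470655565022 F s,off,z 0.11445967574548196 -0.7303277767143183 -0.7701168678818164 ang 0.5877986022065542 x.u -0.9976888427733402 x.n -0.06791736383411189 y.u -0.06792798424972464 y.n 0.9976742187619585 j [ 0.4835  0.5569 -0.4158  1.881   0.3104  0.7734  0.1063]
```

View pics/s10.png

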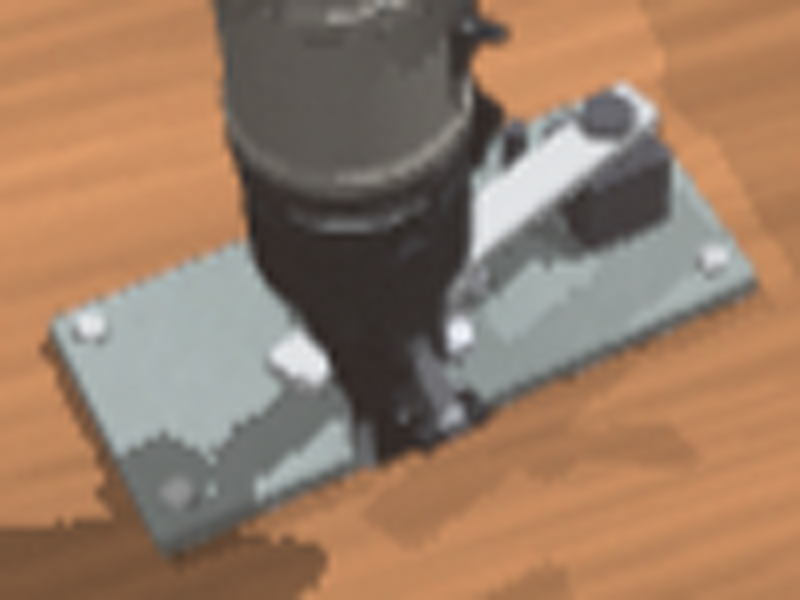

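Emit:
carry_out(motion="1 4 0 12 0;1 4 0 12 0;1 0 -8 0 0;1 -2 -8 0 0;1 -2 -8 0 0;1 -2 -8 0 0;1 -2 -8 0 0;1 0 0 0 0")

```text
clock: 19.8
tcp_pos: [0.523, -0.1654, 0.0315]
orientation: [-1.979, -2.44, 0.001]
contact_force: [0.3, 0.2, 0.3]
grip_width: -0.0001
```

```bash
python3 -c "
from h import *
where()
cv2.imwrite('pics/s11.png',cv2.resize(cv2.cvtColor(grab_frame('scene'),cv2.COLOR_RGB2BGR)[195:270,180:280],None,fx=8,fy=8,interpolation=cv2.INTER_CUBIC))"
```

```text
t 19.8 home s,off,z 150.86789618459667 60.48243952153966 31.53510144616073 F s,off,z -0.19551597833172019 0.3510151980804312 0.29908380649056227 ang 0.3812791427180211 x.u -0.9977180399218827 x.n -0.06751796537360237 y.u -0.06751781393682499 y.n 0.9977178188046696 j [ 0.5131  0.5439 -0.4077  1.9732  0.3293  0.6891  0.109 ]
```

View pics/s11.png

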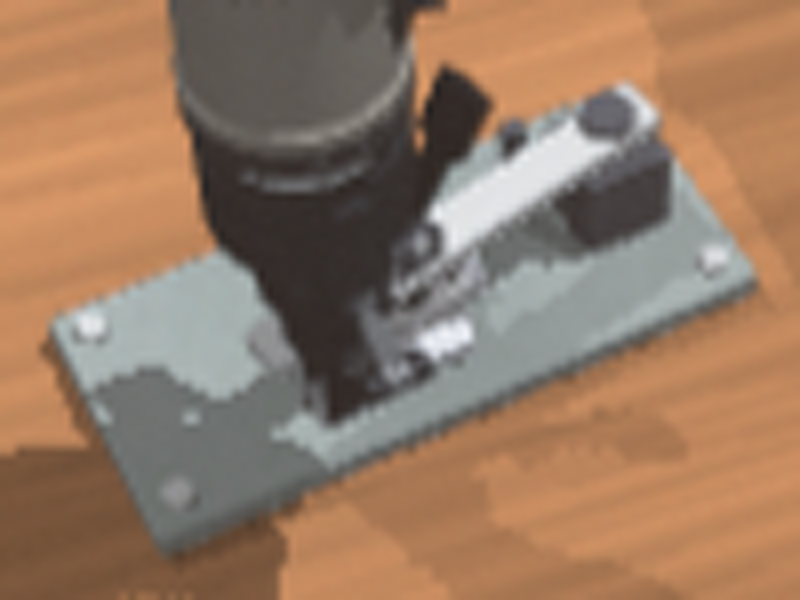

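Emit:
carry_out(motion="1 -2 -7 0 0;1 -2 -7 0 0;1 -2 -6 0 0;1 -1 -5 0 0.03;1 0 -3 0 0.03;1 0 -2 0 0;1 0 -1 0 0;1 0 0 0 0")

```text
clock: 20.85
tcp_pos: [0.4949, -0.1777, 0.0315]
orientation: [-2.05, -2.381, 0.0]
contact_force: [0.4, 0.3, 0.4]
grip_width: -0.0001
```

```bash
python3 -c "
from h import *
where()
cv2.imwrite('pics/s12.png',cv2.resize(cv2.cvtColor(grab_frame('scene'),cv2.COLOR_RGB2BGR)[195:270,180:280],None,fx=8,fy=8,interpolation=cv2.INTER_CUBIC))"
```

```text
t 20.85 home s,off,z 159.0895052313603 30.93828786396197 31.507570453313836 F s,off,z -0.23007182667766665 0.40100420509763696 0.35950384923778633 ang 0.19207356095574712 x.u -0.9999618584687854 x.n -0.008733850201194623 y.u -0.008733853818766877 y.n 0.9999618546322002 j [ 0.5439  0.5138 -0.3965  2.0271  0.3152  0.6589  0.0911]
```

View pics/s12.png

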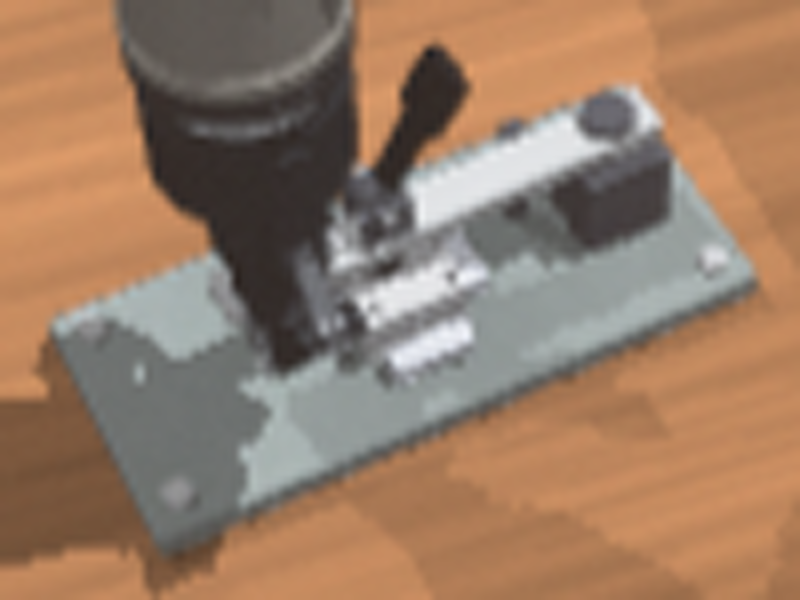

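Emit:
carry_out(motion="1 0 -1 0 0;1 0 -1 0 0;1 0 -1 0 0;1 0 -1 0 0;1 0 -1 0 0;1 0 0 0 0;1 0 0 0 0;1 0 0 0 0")

```text
clock: 21.9
tcp_pos: [0.4904, -0.1785, 0.0316]
orientation: [2.049, 2.38, 0.001]
contact_force: [3.3, -1.4, -2.2]
grip_width: -0.0001
```

```bash
python3 -c "
from h import *
where()"
```

```text
t 21.9 home s,off,z 159.24207015479558 26.334776757306997 31.588248939726547 F s,off,z 1.8756774656359458 3.1022641883651434 -2.152745405566195 ang 0.16389238789997562 x.u -0.9999621441710622 x.n -0.008700336110390054 y.u -0.008700411471357953 y.n 0.9999619439532985 j [ 0.5491  0.5086 -0.3972  2.0368  0.3148  0.6535  0.0941]
```

Force is rising; press a little more to confirm the stop.

Emit:
carry_out(motion="1 0 -1 0 0;1 0 -1 0 0;1 0 0 0 0;1 0 0 0 0;1 0 0 0 0;1 0 0 0 0;1 0 0 0 0;1 0 0 0 0")

```text
clock: 22.9
tcp_pos: [0.4903, -0.1784, 0.0318]
orientation: [2.047, 2.379, 0.005]
contact_force: [8.5, -0.0, -4.5]
grip_width: -0.0001
```

```bash
python3 -c "
from h import *
where()
cv2.imwrite('pics/s13.png',cv2.resize(cv2.cvtColor(grab_frame('scene'),cv2.COLOR_RGB2BGR)[195:270,180:280],None,fx=8,fy=8,interpolation=cv2.INTER_CUBIC))"
```

```text
t 22.9 home s,off,z 159.17446776630248 26.290364038452868 31.841510517717552 F s,off,z 1.217228921992823 8.37527533235931 -4.450973788843745 ang 0.16368915609878942 x.u -0.9999570201322131 x.n -0.00926690506088222 y.u -0.009268049838481092 y.n 0.9999478730265744 j [ 0.5509  0.5068 -0.3981  2.0394  0.3146  0.649   0.0953]
```

View pics/s13.png

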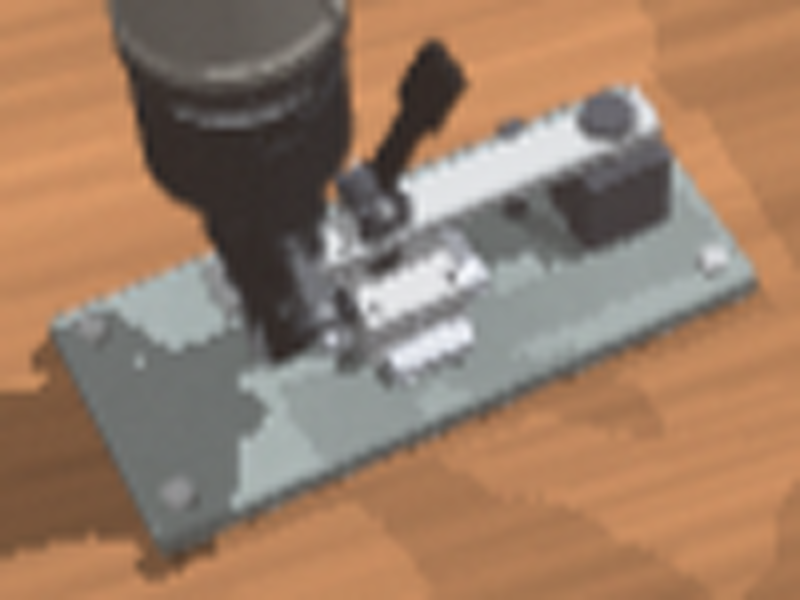

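Emit:
carry_out(motion="1 0 10 0 0;1 0 20 0 0;1 0 0 -32 0;1 0 0 -32 0;1 0 0 -30 0;1 8 -14 0 0;1 10 -14 0 0;1 0 0 0 0")

```text
clock: 23.95
tcp_pos: [0.4848, -0.1601, 0.1244]
orientation: [-2.047, -2.379, 0.003]
contact_force: [-0.6, 0.8, -0.1]
grip_width: 0.0
```

```bash
python3 -c "
from h import *
where()
cv2.imwrite('pics/s14.png',cv2.resize(cv2.cvtColor(grab_frame('scene'),cv2.COLOR_RGB2BGR)[195:270,180:280],None,fx=8,fy=8,interpolation=cv2.INTER_CUBIC))
cv2.imwrite('pics/w14.png',cv2.cvtColor(grab_frame('wrist'),cv2.COLOR_RGB2BGR))"
```

```text
t 23.95 home s,off,z 140.20516948428244 23.39128038400494 124.44293057812163 F s,off,z -0.828717249015484 -0.48834377271224194 -0.1189491711436268 ang 0.16531350408970025 x.u -0.9999575170734425 x.n -0.009179970898878925 y.u -0.009182947186733065 y.n 0.9999511849059404 j [ 0.5817  0.3556 -0.4634  1.999   0.2115  0.8368  0.1498]
```

View pics/s14.png

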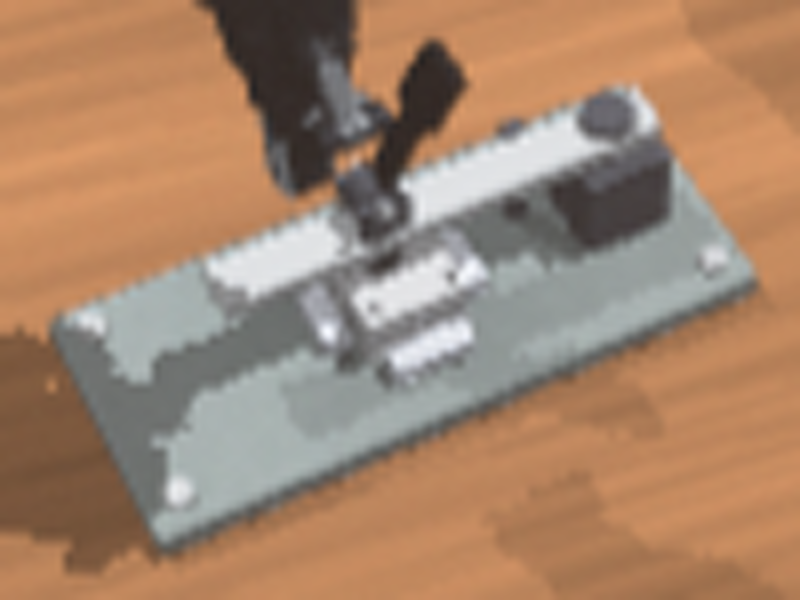

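View pics/w14.png

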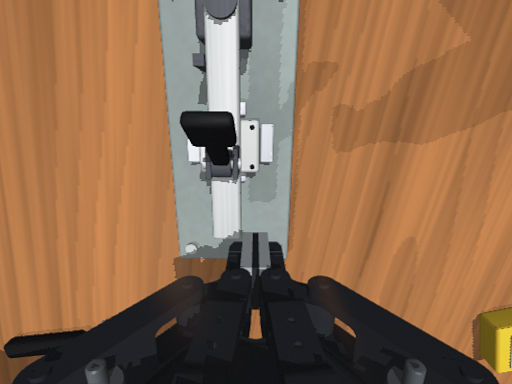

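Emit:
carry_out(motion="1 4 -8 0 0;1 6 -8 0 0;1 6 -7 0 0;1 6 0 0 0;1 6 0 0 0;1 0 0 0 0;1 0 0 0 0;1 0 0 0 0")

```text
clock: 25.05
tcp_pos: [0.4605, -0.1366, 0.1255]
orientation: [2.05, 2.38, 0.0]
contact_force: [0.6, 0.2, -0.2]
grip_width: 0.0001
```

```bash
python3 -c "
from h import *
where()
cv2.imwrite('pics/w15.png',cv2.cvtColor(grab_frame('wrist'),cv2.COLOR_RGB2BGR))"
```

```text
t 25.05 home s,off,z 113.61278257314719 2.6436089395956985 125.46548913476488 F s,off,z -0.12295162894350581 0.6688640691679728 -0.1667682208773076 ang 0.023264389159790788 x.u -0.9999653918985942 x.n -0.008319530285305174 y.u -0.008319531319536014 y.n 0.9999653908075172 j [ 0.5714  0.3079 -0.482   2.0661  0.1952  0.8103  0.1221]
```

View pics/w15.png

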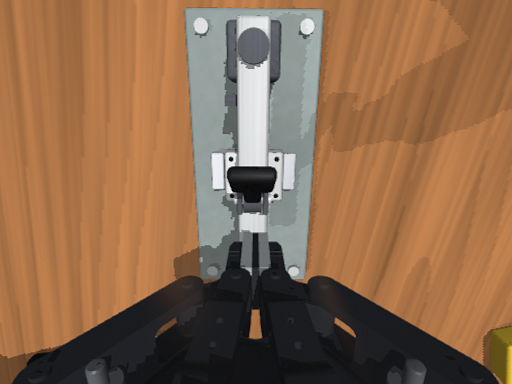

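Emit:
carry_out(motion="1 12 -0.5 2 0;1 10 -0.5 4 0;1 6 0 3 0;1 6 0 4 0;1 5 0 5 0;1 5 0 6 0;1 0 0 0 0;1 0 0 0 0")

```text
clock: 26.1
tcp_pos: [0.4525, -0.0929, 0.1012]
orientation: [-2.049, -2.38, 0.0]
contact_force: [-0.2, -0.6, 0.2]
grip_width: 0.0002
```

```bash
python3 -c "
from h import *
where()
cv2.imwrite('pics/s16.png',cv2.resize(cv2.cvtColor(grab_frame('scene'),cv2.COLOR_RGB2BGR)[195:270,180:280],None,fx=8,fy=8,interpolation=cv2.INTER_CUBIC))
cv2.imwrite('pics/w16.png',cv2.cvtColor(grab_frame('wrist'),cv2.COLOR_RGB2BGR))"
```

```text
t 26.1 home s,off,z 69.20635030943271 0.8242743253897212 101.15351770099616 F s,off,z 0.5297815967279944 -0.3241016890951612 0.20112545017631211 ang 0.011909822560813188 x.u -0.9999620249781564 x.n -0.008701501959678441 y.u -0.00870189549341165 y.n 0.9999618014007197 j [ 0.4927  0.3216 -0.494   2.1239  0.2223  0.7456  0.0048]
```

View pics/s16.png

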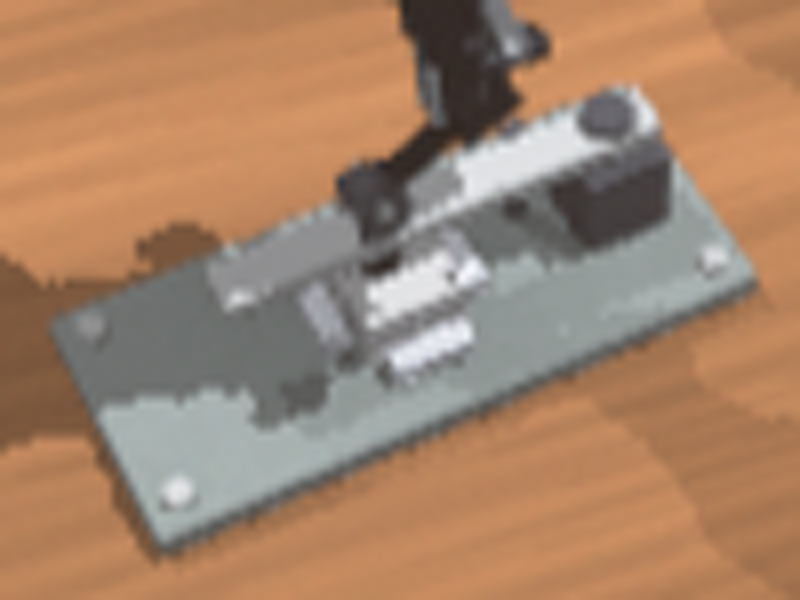

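View pics/w16.png

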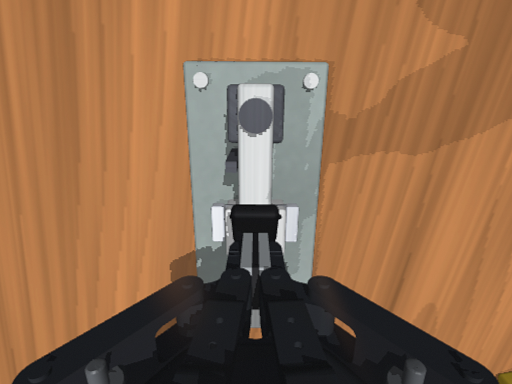

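Lever is following on centre, strap still home. Continue down along the arc.

Emit:
carry_out(motion="1 2 0 4 0;1 2 0 4 0;1 2 0 4 0;1 1 0 4 0;1 1 0 3 0;1 1 0 3 0;1 0 0 2 0;1 0 0 0 0")

```text
clock: 27.2
tcp_pos: [0.4515, -0.0842, 0.0773]
orientation: [-2.05, -2.381, 0.0]
contact_force: [0.4, 0.1, 1.2]
grip_width: -0.0004
```

```bash
python3 -c "
from h import *
where()"
```

```text
t 27.2 home s,off,z 60.429560180704605 1.0232437201530664 77.26527661347404 F s,off,z -0.05529442838294826 0.36392400486158333 1.2119880737640416 ang 0.016931216093636126 x.u -0.9999610590553034 x.n -0.008824964914586309 y.u -0.008824968962511252 y.n 0.9999610344366041 j [ 0.4594  0.3578 -0.4814  2.1478  0.2575  0.6904 -0.0468]
```

Emit:
carry_out(motion="1 0 0 2 0;1 0 0 1 0;1 0 0 1 0;1 0 0 1 0;1 0 0 1 0;1 0 0 0 0;1 0 0 0 0;1 0 0 0 0")

```text
clock: 28.2
tcp_pos: [0.4525, -0.084, 0.0745]
orientation: [2.048, 2.379, -0.001]
contact_force: [-11.4, 4.8, 43.3]
grip_width: 0.0001
```

```bash
python3 -c "
from h import *
where()
cv2.imwrite('pics/s17.png',cv2.resize(cv2.cvtColor(grab_frame('scene'),cv2.COLOR_RGB2BGR)[195:270,180:280],None,fx=8,fy=8,interpolation=cv2.INTER_CUBIC))"
```

```text
t 28.2 home s,off,z 60.334726150188466 2.053871379923042 74.51152437458161 F s,off,z -6.3403675063535445 -10.64710616153737 43.32515618747694 ang 0.034028141237681275 x.u -0.9999602055145047 x.n -0.008683363188371885 y.u -0.008685845084519098 y.n 0.9999615486049591 j [ 0.4544  0.3627 -0.4785  2.1493  0.2648  0.6831 -0.0551]
```

View pics/s17.png

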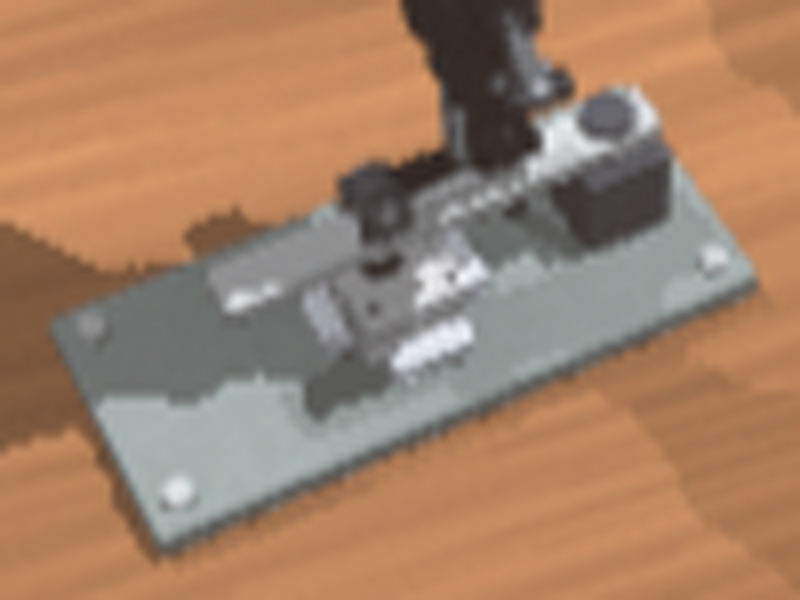

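Emit:
carry_out(motion="1 0 0 -2 0;1 0 0 -2 0;1 0 0 -6 0;1 -2 0 -20 0;1 -10 0 -30 0;1 -30 0 -40 0;1 -40 0 -20 0;1 -40 0 0 0")

```text
clock: 29.25
tcp_pos: [0.4705, -0.2069, 0.1934]
orientation: [2.048, 2.378, 0.001]
contact_force: [0.3, 0.7, -1.0]
grip_width: -0.0002
```

Emit:
carry_out(motion="1 -40 20 0 0;1 -40 20 0 0;1 -40 20 0 0;1 -20 20 0 0;1 0 0 0 0;1 0 0 0 0;1 0 0 0 0;1 0 0 0 0")

```text
clock: 30.25
tcp_pos: [0.5691, -0.331, 0.1918]
orientation: [2.049, 2.381, -0.0]
contact_force: [0.1, 0.4, -0.4]
grip_width: 0.0003
```

```bash
python3 - <<'E'
from h import *
where()
a=cv2.cvtColor(grab_frame('scene'),cv2.COLOR_RGB2BGR)[195:270,180:280]; cv2.imwrite('pics/s18.png',cv2.resize(a,None,fx=8,fy=8,interpolation=cv2.INTER_CUBIC))
a=cv2.cvtColor(grab_frame('top'),cv2.COLOR_RGB2BGR)[110:220,230:360]; cv2.imwrite('pics/t18.png',cv2.resize(a,None,fx=6,fy=5.4,interpolation=cv2.INTER_CUBIC))
E
```

```text
t 30.25 home s,off,z 321.25857913580234 82.99590895055103 191.80703171194114 F s,off,z -0.35184047326129353 0.1462391488597473 -0.42360248030992476 ang 0.25281828300240994 x.u -0.999959272671493 x.n -0.009022217348607352 y.u -0.009022191551542389 y.n 0.9999592927856065 j [ 0.7077  0.496  -0.3873  1.5952  0.2044  1.0905  0.4171]
```

View pics/s18.png

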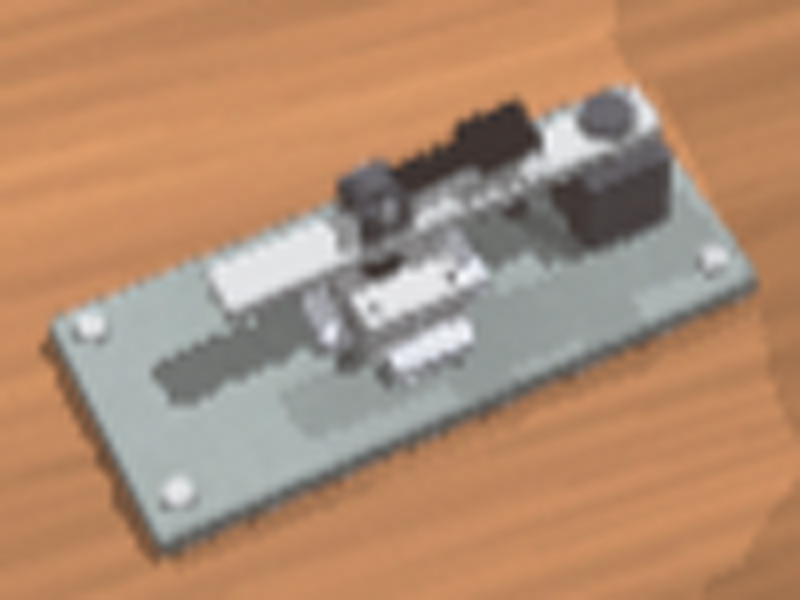

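View pics/t18.png

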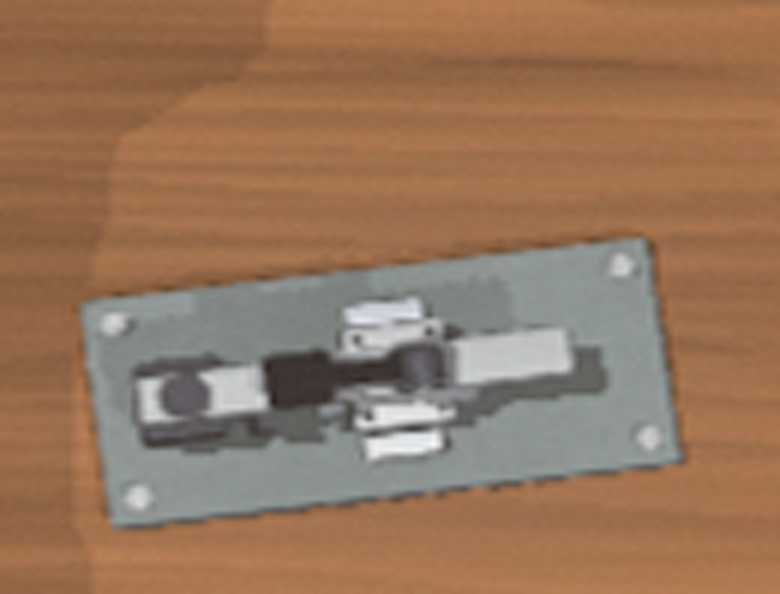

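```bash
python3 - <<'E'
from h import *
t=lambda X,Y,z: ray('top',230+(X+.5)/6-.5,110+(Y+.5)/5.4-.5,z)
s=lambda X,Y,z: ray('scene',180+(X+.5)/8-.5,195+(Y+.5)/8-.5,z)
for f,p,e in ((t,(185,395),(573,349)),(s,(607,108),(219,288))):
  P=f(*p,.078);E=f(*e,.074);d=E-P;print(np.arctan2(d[1],d[0])-HD,np.linalg.norm(d))
u=np.array([np.cos(HD),np.sin(HD)]);n=np.array([-u[1],u[0]])
for q in (.8,.9,1.0,1.06):
  f=1.1-q;pt=lambda k:np.r_[PV+u*(.105-.07*np.cos(f)+.0045*np.sin(f))+n*k,.09+.07*np.sin(f)+.0045*np.cos(f)]
  print(q,[((proj('scene',pt(k))-[180,195])*8).round() for k in(.013,-.013)],[((proj('top',pt(k))-[230,110])*[6,5.4]).round() for k in(.013,-.013)])
E
```

```text
0.007387298395085118 0.1745762946659168
0.030747917629416754 0.17409026391156024
0.8 [array([530., 106.]), array([499.,  62.])] [array([272., 350.]), array([280., 404.])]
0.9 [array([535., 115.]), array([504.,  71.])] [array([266., 352.]), array([274., 406.])]
1.0 [array([538., 125.]), array([508.,  81.])] [array([262., 353.]), array([269., 407.])]
1.06 [array([540., 131.]), array([510.,  87.])] [array([260., 354.]), array([268., 408.])]
```

```bash
python3 -c "
from bench import r
print(r.hand_in())"
```

```text
the job is handed in; nothing more can be done
None
```

The strap is home over the housing and the cam lever is down on its stop. I pushed the strap first and the lever second. The housing looks seated in its nest, and the job was handed in at about 30 s of the 51 s allowed. The hand-in gave no verdict.

- **First strap pass failed:** the shut fingertips stood about 22 mm higher than I took from the TCP. They rode on the strap's top and dragged it back to about 0.3 rad as I withdrew, and a second try at the same height slid over it without moving it. I lowered the fingers and pushed again. That time the strap stopped moving while the push force rose to about 8 N.
- **Lever:** it followed down along the strap's centre line and stopped under 43 N of downward force at the fingertip. That is above the 40 N limit, but the text sets that for the arm or gripper body and this was the fingertip. It was well below the 120 N wrist limit.
- **Last checks:** with the arm clear, the strap angle read 0.007 rad from the top camera and 0.03 rad from the scene camera. The scene camera had read about 0.036 rad higher than the top one earlier, so I take the strap as home. The lever pad's corners match about 1.0 to 1.06 rad. The strap's end had not visibly moved between the lever push and before it.
- **Not checked:** the foot's contact with the housing could not be seen directly. I did not take a final picture of the glue stick, cup and scraper; the arm went nowhere near the cup or scraper, and passed about 40 mm from the glue stick with the fingers about 0.1 m above its top.

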